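# Shut and bolt the blade chest

## Robot

A 6-joint arm with a two-finger parallel gripper is mounted at the origin on the work surface. World frame = base frame: x ahead of the robot, y to its left, z up, the work surface at z = 0. Lengths are in mm, angles in rad, forces in N, time in s.
With the tool pointing down it reaches from about 275 to 1000 mm from the base axis. Payload 8.4 kg.
Tool frame: the origin (TCP) lies midway between the tips of the shut fingers; the grasp point (between the pads) lies 19 mm behind it; z points along the fingers, y is the line along which they close (so a half turn about z gives the same grasp; the last joint's range is limited). The gripper opens to 85 mm and grips with 20 to 120 N. Pads are 22 mm wide; open, the fingers measure 114 mm over their backs; the gripper's body (76 mm by 85 mm) begins 54 mm behind the grasp point. The pads swing forward as they close: fully open they stand 13 mm farther back than shut.
Start: joints at [1.171, 0.353, 1.633, -0, 1.155, -0.002], TCP at [242.118, 576.2, 231.281] pointing down, gripper open.
Joint ranges: [-2.63, 2.63], [-0.92, 2.1], [0.06, 2.66], [-1.3, 4.44], [0, 2.69], [-3.02, 3.02]. Speed limits (rad/s): [2.22, 2.22, 2.79, 3.14, 3.14, 3.14].

## Interface

Orientations are given as [roll, pitch, yaw] about the fixed x, y, z axes, in that order (R = Rz(yaw) Ry(pitch) Rx(roll)).
In Python, from rig import r gives the robot as it stands.
- The arm moves only by the shell command python3 -m inch 'ROWS' [OPENING] [FORCE]. ROWS is JSON, a list that holds one entry, the list of rows, each a list of 6 numbers: the shift along the tool's x, y, z scaled (see below), then the turn, a rotation vector about the tool's x, y, z scaled (see below). In form: [[[tx, ty, tz, wx, wy, wz], ...]]. A call has 1 to 8 rows; each row is the pose to reach, as a shift and turn from the pose commanded when the call began, along the tool's axes at that moment, turning the shorter way round; what a row does not reach only later rows make up. The controller multiplies each number of a shift by 20 cm and each number of a turn by pi rad. A row lasts 1/12 s, in which the tool goes at most 41.7 mm and 7.16 degrees, less where a joint would pass 70% of its speed; a pose out of reach is approached as far as the arm can. A call with a number of a shift or a turn outside -1 to 1 is refused whole. A call with a gripper value outside its range is refused whole. OPENING is the gripper's target within -1 to 1 (fully open at 1, half-way at 0, shut at -1), set as the call begins (- or left out, the last holds). The fingers move at their own pace and stop on an object; FORCE is the grip in N (left out, the last holds). Time passes only in rows, so rows that repeat a pose let the fingers close. It gives the time, the measured TCP pose, the force, the opening and the grip force at its end, in the units of the state.
- r.sense(): the state, without advancing time (a new reading comes with each control period).
- r.grab_frame(name): name is "side" or "top"; returns the picture (420x560x3 uint8, red, green, blue); there is no depth.
- r.camera_info(name): a dict with "K" (3x3 intrinsics, pixels), "distortion" ([k1, k2, p1, p2, k3] as OpenCV has them; the pictures are not rectified), "rvec" (rotation vector, rad) and "tvec" (3), from world to camera coordinates, as OpenCV has them. Camera axes: x right, y down, z forward; pixel columns grow to the right and rows downward; lengths in mm; the calibration is good to about 2 mm. A picture is of the moment at which its call begins. camera_info takes no time and is no camera call.
- r.sign_off(): hands the job in; it is judged then, once.
The state is a dict: "clock": time; "qpos": joint angles; "qvel": joint speeds; "joint_efforts": joint torques, N m; "eef_pos": TCP position; "tcp_rot": TCP orientation; "contact_force": force on the tool from outside, world axes, zero at the start; "wrist_torque": the same for the moment, N m; "opening": opening from 0.0 (shut) to 1.0 (fully open); "grasp_force": force on a finger pad.
Only numpy, scipy, OpenCV 4.12 (cv2) and the standard library are available. Lean on these libraries where they do the work, as an engineer would, in place of code of your own. Each camera call takes 0.05 s, during which the arm holds its last target. There are 200 camera calls.

## Task

The blade chest on the bench has been left with its sliding hatch partly open: push the hatch fully shut, then press the spring safety catch down with one fingertip and keep it down while the other fingertip pushes the bolt all the way home into the keeper on the hatch. Keep the catch down for the whole slide, and only then let go so that it springs back up. Only push and press: pick nothing up, and leave everything else on the chest and the bench where it is.

Things in the scene. Friction and masses are not known exactly. Their poses are not given: they have to be found in the camera images.
- chest: fixed grey steel blade chest, 340 mm wide (its y), 100 mm high; origin at underside level, mid-width, 150 mm behind its front face and 130 mm before its back face; x points to its back (away from the robot, yaw within 0.35 rad), y left, z up. On its top: the sliding hatch on the left half, the bolt and its safety catch on the right half
- hatch (a joint): the hatch, a flat-topped bare metal box lid that slides along the chest's x on runners; value is how far it stands open in m: 0 fully shut (at a hard stop), positive when it stands open towards the robot (chest -x), at most 0.07. Starts 0.03 to 0.06 open. About 2 to 3 N pushes it along; it stays where it is left
- hatch_edge (a point): mid-point of the upper edge of the upright front face of the hatch's raised part (103 mm wide along y, 130 mm long along x); the face reaches from 31 mm (this point) down to 3 mm above the chest top. Pushing it in chest +x shuts the hatch. The chest top in front of it is bare for at least 55 mm. Axes as the chest's.
- keeper (a point): centre of the keeper, a small steel bridge fixed on the low right flange of the hatch (top 41 mm above the chest top, opening 20 mm wide along x); moves with the hatch. The rod of the bolt enters it along y when the hatch is shut (the hatch may be at most 4 mm open for this). Axes as the chest's.
- bolt (a joint): the bolt, sliding along the chest's +y (left, towards the hatch); value in m, 0 (starts 0 to 0.0015) drawn back, 0.045 fully home in the keeper (hard stop). About 3 N slides it when the catch is down; with the catch up its teeth block the bolt; it stays where it is left
- bolt_tab (a point): top centre of the bolt's upright thumb tab, a steel plate 40 mm along x, 6 mm along y, reaching from 14 to 52 mm above the chest top (this point at 52 mm); pushed on its right (-y) face. Nothing stands behind it (-y) on the chest top for 40 mm, where a fingertip has room. Moves with the bolt. Axes as the chest's.
- catch (a joint): the spring safety catch, a flat toothed steel bar pressed straight down; value is the depth pressed in m, 0 up, 0.012 at its bottom stop. Deeper than 0.007 its teeth are clear of the bolt; let go, it springs up. Spring about 5 N at the top to 9 N at the bottom
- catch_top (a point): centre of the top face of the catch's flat bar: 35 mm along x, 95 mm along y, 26 mm above the chest top when up. It lies parallel to the bolt, 60.5 mm nearer the robot (chest -x) than the thumb tab's centre: one fingertip presses it and rides along it while the other, level with it, pushes the tab. Three teeth stand out from its +x side towards the bolt, flush with its top. Axes as the chest's.
- jar: loose small clear jar with steel cap, 38 mm dia x 50 mm, standing on the front right part of the chest top; origin under its foot. Leave alone
- spool: loose white spool, 36 mm dia x 44 mm, standing on the front right part of the chest top (jar and spool may be swapped); origin under its foot. Leave alone
- chalk: loose white marking block 30 x 50 x 18 mm on the back right corner of the chest top; origin under it. Leave alone
- driver: loose screwdriver lying on the bench left of the chest. Leave alone
- wrench: loose wrench lying on the bench right of the chest. Leave alone
- staples: loose cardboard staple box 110 x 55 x 40 mm on the bench right of the chest. Leave alone
- stapler: loose pneumatic stapler lying on the bench left of the chest, about 200 x 160 x 50 mm. Leave alone

How it is judged:
By the outcome, as a careful person would: the job done as asked, in the order asked, and still so for the second after the job is handed in, with the robot touching nothing.
It also fails if it takes over 46 s, if anything falls off the work surface, if the arm or the gripper's body presses on something with over 40 N, if the wrist force passes 120 N, or if a joint passes its speed limit or range.

## Working session

There is one attempt and no reset: what is moved stays moved. The work goes in short steps, Python scripts to look and compute and a shell command to move; the robot and the scene stay as the last step left them, time stands still between calls to the robot, and variables do not carry over. Pictures are saved under pics/ and viewed, at most 10 in all, crops included, and the job is handed in when it is done.

```bash
mkdir -p pics; ls; python3 - <<'E'
from rig import r
import cv2
s=r.sense();print(s)
for n in("side","top"):
    cv2.imwrite(f"pics/{n}0.png",r.grab_frame(n)[:,:,::-1]); print(r.camera_info(n))
E
```

```text
pics
{'clock': 0.0, 'qpos': array([ 1.17058161e+00,  3.53630783e-01,  1.63416363e+00,  9.31976176e-06,
        1.15518412e+00, -2.37980857e-03]), 'qvel': array([-6.72684621e-04,  1.82979062e-04, -5.89761485e-05, -9.57562342e-04,
       -1.37863979e-03, -1.78644592e-03]), 'joint_efforts': array([-3.35379744e-03, -6.05259061e+01, -3.42068946e+01, -3.75324735e-04,
        9.13153257e-03,  8.20119055e-06]), 'eef_pos': array([241.93537001, 575.74601999, 230.55990199]), 'tcp_rot': array([-3.14020680e+00, -1.18192371e-05,  2.74375397e+00]), 'contact_force': array([ 0.43841992, -0.03865205,  0.45045333]), 'wrist_torque': array([-0.04711293,  0.00284574,  0.05652546]), 'grasp_force': 0.0, 'opening': 0.9984789445230323}
{'K': array([[540.44788056,   0.        , 287.10651405],
       [  0.        , 540.44788056, 210.76071584],
       [  0.        ,   0.        ,   1.        ]]), 'distortion': array([-0.0250608,  0.       ,  0.       ,  0.       ,  0.       ]), 'rvec': array([ 1.98277893, -0.69427329,  0.37672037]), 'tvec': array([-443.05770178,  251.11986188, 1169.92637292])}
{'K': array([[399.69589902,   0.        , 280.25176835],
       [  0.        , 399.69589902, 208.21801149],
       [  0.        ,   0.        ,   1.        ]]), 'distortion': array([-0.11311667,  0.        ,  0.        ,  0.        ,  0.        ]), 'rvec': array([ 2.20396047, -2.14674512,  0.13220423]), 'tvec': array([ -38.07904373,  547.47764779, 1140.31851069])}
```

View pics/top0.png

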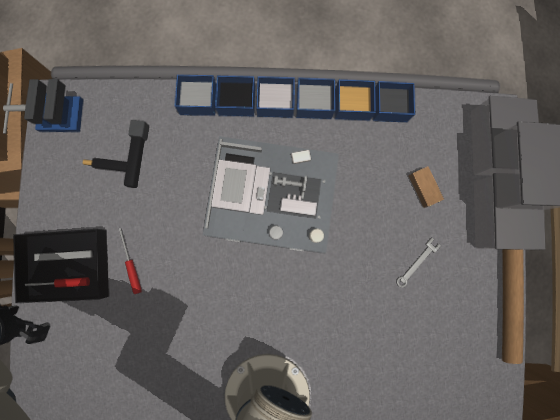

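View pics/side0.png

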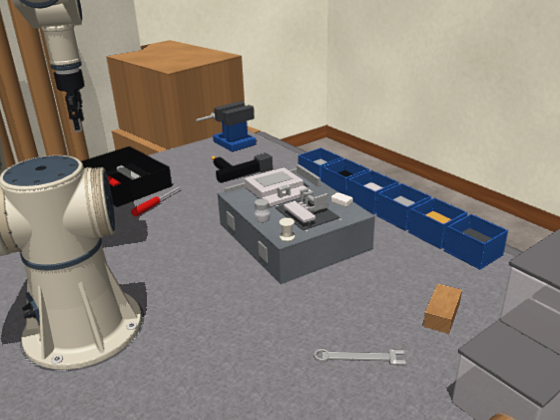

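The top view shows the chest around px (205–335, 140–252). The hatch is on the left, with the bolt and catch near (297,192), the jar and spool at (276,232) and (316,236), and the chalk at (301,156). Next I'll enlarge both views.

```bash
python3 - <<'E'
import cv2
a=cv2.imread("pics/top0.png")[130:260,195:345];cv2.imwrite("pics/topc.png",cv2.resize(a,None,fx=5,fy=4.6 and 5*0.9,interpolation=3) if 0 else cv2.resize(a,(690,598),interpolation=3))
a=cv2.imread("pics/side0.png")[155:285,210:380];cv2.imwrite("pics/sidec.png",cv2.resize(a,(765,585),interpolation=3))
E
```

```text
(no output)
```

View pics/topc.png

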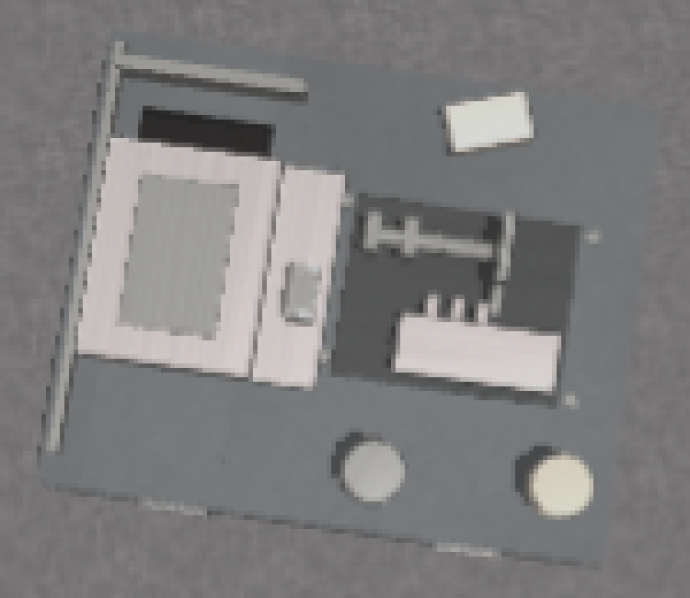

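View pics/sidec.png

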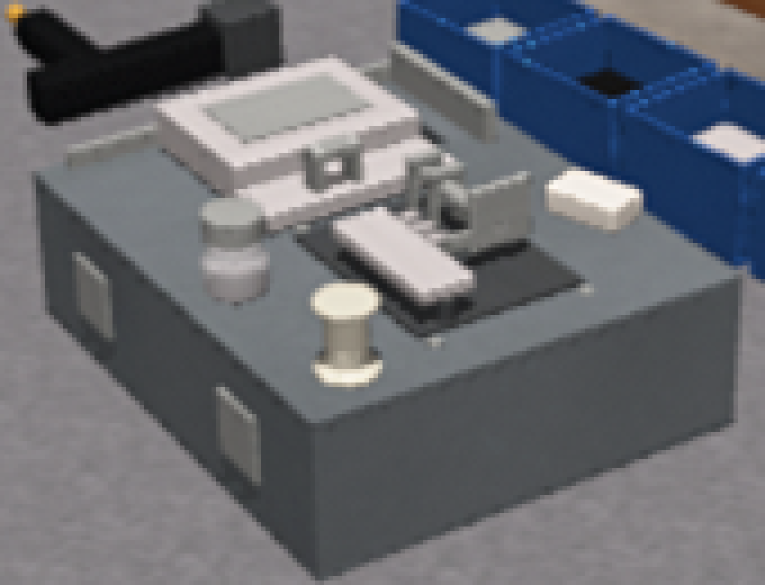

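The top crop gives these points:

| Feature | Pixels in the top crop |
|---|---|
| Chest top front corners | (42,487), (602,567) |
| Hatch raised front edge | (77,353) to (250,377) |
| Tab top | (511,213) to (501,280) |
| Catch corners | (402,316), (562,333), (557,390), (393,371) |
| Keeper | (303,290) |
| Jar | (373,470) |
| Spool | (561,485) |

The side crop shows the tab top edge at (462,190)–(530,172) and the catch corners at (333,222), (375,207), (475,270) and (418,297).

```bash
cat > h.py <<'E'
import numpy as np,cv2
from rig import r
def bp(cam,uv,z):
    c=r.camera_info(cam);R=cv2.Rodrigues(c["rvec"])[0]
    p=cv2.undistortPoints(np.array([[uv]],float),c["K"],c["distortion"])[0,0]
    d=R.T@np.array([p[0],p[1],1]);o=-R.T@c["tvec"]
    return o+d*(z-o[2])/d[2]
E
python3 - <<'E'
from h import *
T=lambda u,v,z:bp("top",(195+(u+.5)*150/690-.5,130+(v+.5)*130/598-.5),z)
S=lambda u,v,z:bp("side",(210+(u+.5)/4.5-.5,155+(v+.5)/4.5-.5),z)
P=dict(cFL=T(42,487,100),cFR=T(602,567,100),cBR=T(660,105,100),hL=T(77,353,131),hR=T(250,377,131),hBL=T(108,138,131),hBR=T(280,160,131),keep=T(303,290,141),
tabB=T(508,213,152),tabF=T(500,280,152),c1=T(402,316,126),c2=T(562,333,126),c3=T(557,390,126),c4=T(393,371,126),jar=T(373,470,150),spool=T(561,485,144),
ScFL=S(38,175,100),ScFR=S(312,425,100),ScBR=S(742,272,100),ShL=S(158,105,131),ShR=S(235,168,131),StabF=S(462,190,152),StabB=S(530,172,152),Sc1=S(333,222,126),Sc1b=S(375,207,126),Sc2=S(475,270,126),Sc3=S(418,297,126))
for k,v in P.items():print(k,v.round(1))
d=P['cFL']-P['cFR'];print(np.linalg.norm(d),'yaw front',np.arctan2(-d[0],d[1]))
for a,b in(('c2','c1'),('c3','c4'),('hR','hL'),('hBR','hBL')):
    d=P[b]-P[a];print(a,np.linalg.norm(d),np.arctan2(-d[0],d[1]))
d=P['hBL']-P['hL'];print(np.linalg.norm(d),np.arctan2(d[1],d[0]))
yaw=np.arctan2(-(P['cFL']-P['cFR'])[0],(P['cFL']-P['cFR'])[1])
m=(P['cFL']+P['cFR'])/2;ex=np.array([np.cos(yaw),np.sin(yaw)]);ey=np.array([-ex[1],ex[0]])
o=m[:2]+150*ex;print('origin',o)
for k,v in P.items():print(k,((v[:2]-o)@ex).round(1),((v[:2]-o)@ey).round(1))
E
```

```text
cFL [460.3 184.4 100. ]
cFR [ 421.7 -149.   100. ]
cBR [ 702.7 -180.9  100. ]
hL [537.6 162.  131. ]
hR [526.3  61.  131. ]
hBL [665.3 149.5 131. ]
hBR [654.7  47.8 131. ]
keep [576.6  31.6 141. ]
tabB [623.  -85.1 152. ]
tabF [583.9 -81.2 152. ]
c1 [565.  -26.2 126. ]
c2 [ 557.6 -120.1  126. ]
c3 [ 524.  -117.7  126. ]
c4 [532.6 -21.7 126. ]
jar [473.5 -11.5 150. ]
spool [ 468. -119.  144.]
ScFL [461.3 178.3 100. ]
ScFR [ 422.1 -152.3  100. ]
ScBR [ 701.9 -182.2  100. ]
ShL [538.1 157.5 131. ]
ShR [524.9  57.  131. ]
StabF [582.2 -80.7 152. ]
StabB [625.3 -88.7 152. ]
Sc1 [533.7 -25.4 126. ]
Sc1b [563.  -26.6 126. ]
Sc2 [ 559.3 -118.8  126. ]
Sc3 [ 517.2 -121.5  126. ]
335.66264355652356 yaw front -0.11516670488647407
c2 94.1919266068879 -0.0787379011014772
c3 96.32055528653181 -0.08880204264017262
hR 101.58983782672975 -0.1108840865318231
hBR 102.2439396524415 -0.10304724216196495
128.30265782373496 -0.09736603170695199
origin [5.90023796e+02 4.49036712e-01]
cFL -150.0 167.8
cFR -150.0 -167.8
cBR 132.8 -167.2
hL -70.7 154.5
hR -70.3 52.9
hBL 57.6 156.8
hBR 58.8 54.5
keep -16.9 29.4
tabB 42.6 -81.2
tabF 3.3 -81.9
c1 -21.8 -29.3
c2 -18.4 -123.5
c3 -52.0 -124.9
c4 -54.5 -28.7
jar -114.4 -25.2
spool -107.5 -132.7
ScFL -148.3 161.9
ScFR -149.3 -171.0
ScBR 132.1 -168.6
ShL -69.6 150.1
ShR -71.2 48.7
StabF 1.6 -81.5
StabB 45.3 -84.5
Sc1 -52.9 -32.1
Sc1b -23.8 -30.0
Sc2 -16.8 -122.0
Sc3 -58.4 -129.5
```

Chest yaw is about −0.11 and its origin about (590, 0). The hatch is about 40 mm open. First I'll move above the bare area in front of the hatch with the gripper shut.

```bash
python3 -m inch '[[[-1,-0.795,0,0,0,0.2],[-1,-0.795,0,0,0,0.2],[-1,-0.795,0,0,0,0.2],[-1,-0.795,0,0,0,0.2],[-1,-0.795,0,0,0,0.2],[-1,-0.795,0,0,0,0.2],[-1,-0.795,0,0,0,0.2]]]' -1 60
cat >> h.py <<'E'
from scipy.spatial.transform import Rotation as Ro
O=np.array([590,0.4]);YAW=-0.11
EX=np.array([np.cos(YAW),np.sin(YAW)]);EY=np.array([-EX[1],EX[0]])
def rel(cx,cy,z):
    "row for target in chest frame, world z"
    s=r.sense();R=Ro.from_euler('xyz',s["tcp_rot"]);p=np.r_[O+cx*EX+cy*EY,z]
    G=Ro.from_euler('xyz',[np.pi,0,np.pi/2+YAW])
    return np.r_[R.inv().apply(p-s["eef_pos"])/200,(R.inv()*G).as_rotvec()/np.pi].round(3)
def where():
    s=r.sense();p=s["eef_pos"];d=p[:2]-O
    print('t',s["clock"].__round__(2),'chest',(d@EX).round(1),(d@EY).round(1),'z',p[2].round(1),'F',s["contact_force"].round(1),'op',round(s["opening"],3))
E
python3 -c "
from h import *
where();print(rel(-107,103,170))"
```

```text
clock: 0.68
eef_pos: [366.5, 347.0, 231.0]
tcp_rot: [-3.14, 0.002, 2.112]
contact_force: [0.3, 0.4, 0.3]
opening: 0.008
grasp_force: 0.0
t 0.68 chest -260.2 320.0 z 231.0 F [0.3 0.4 0.3] op 0.008
[-1.327e+00 -4.800e-02  3.080e-01 -0.000e+00  1.000e-03  2.070e-01]
```

```bash
python3 -m inch '[[[-1,-0.035,0.2,0,0,0.207],[-1,-0.035,0.2,0,0,0.207],[-1,-0.035,0.2,0,0,0.207],[-1,-0.035,0.2,0,0,0.207],[-1,-0.035,0.2,0,0,0.207],[-1,-0.035,0.2,0,0,0.207],[-1,-0.035,0.2,0,0,0.207]]]' 
python3 -c "
from h import *
where();print(rel(-107,103,113))"
```

```text
clock: 1.27
eef_pos: [462.9, 175.7, 190.6]
tcp_rot: [-3.14, 0.001, 1.46]
contact_force: [0.1, 1.2, 0.4]
opening: -0.005
grasp_force: 0.0
t 1.27 chest -145.6 160.3 z 190.6 F [0.1 1.2 0.4] op -0.005
[-0.286  0.194  0.388 -0.     0.    -0.   ]
```

```bash
python3 -m inch '[[[-0.286,0.19,0.15,0,0,0],[-0.286,0.19,0.15,0,0,0],[-0.286,0.19,0.3,0,0,0],[-0.286,0.19,0.385,0,0,0],[-0.286,0.19,0.385,0,0,0],[-0.286,0.19,0.385,0,0,0]]]' 
python3 -c "
from h import *
import cv2
where();cv2.imwrite('pics/s1.png',cv2.resize(r.grab_frame('side')[100:280,200:400,::-1],(660,594),interpolation=3))"
```

```text
clock: 1.77
eef_pos: [493.5, 117.3, 113.9]
tcp_rot: [-3.14, 0.0, 1.467]
contact_force: [0.4, -0.2, 0.3]
opening: -0.002
grasp_force: 0.0
t 1.77 chest -108.7 105.6 z 113.9 F [ 0.4 -0.2  0.3] op -0.002
```

View pics/s1.png

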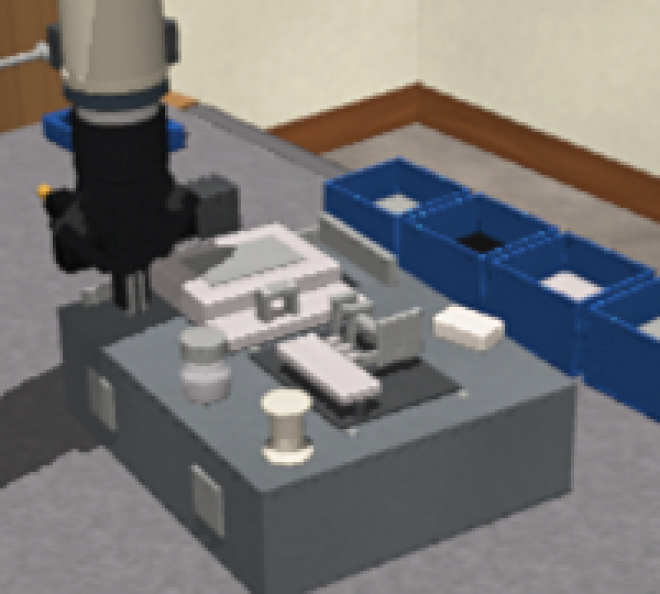

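The shut fingers stand on the bare top in front of the hatch face, near px (130,300), and nothing else has been touched. Now I'll push the hatch along chest +x.

```bash
python3 -m inch '[[[0,0.03,0,0,0,0],[0,0.06,0,0,0,0],[0,0.09,0,0,0,0],[0,0.12,0,0,0,0],[0,0.15,0,0,0,0],[0,0.18,0,0,0,0],[0,0.21,0,0,0,0],[0,0.24,0,0,0,0]]]'
python3 -c "
from h import *
where()"
```

```text
clock: 2.48
eef_pos: [542.4, 111.3, 114.2]
tcp_rot: [-3.141, 0.0, 1.465]
contact_force: [-3.5, -0.3, 1.4]
opening: -0.002
grasp_force: 1.4
t 2.48 chest -59.5 105.0 z 114.2 F [-3.5 -0.3  1.4] op -0.002
```

```bash
python3 -m inch '[[[0,0.02,0,0,0,0],[0,0.04,0,0,0,0],[0,0.05,0,0,0,0]]]'
python3 -c "
from h import *
where()"
```

```text
clock: 2.73
eef_pos: [552.4, 110.2, 114.1]
tcp_rot: [-3.142, 0.0, 1.465]
contact_force: [-2.7, -1.3, 0.2]
opening: -0.004
grasp_force: 1.1
t 2.73 chest -49.4 105.0 z 114.1 F [-2.7 -1.3  0.2] op -0.004
```

Still sliding at about 3 N. I'll continue in small steps until the stop.

```bash
for i in 1 2 ; do python3 -m inch '[[[0,0.01,0,0,0,0],[0,0.02,0,0,0,0],[0,0.02,0,0,0,0]]]' | grep -E 'pos|force'; done
python3 -c "
from h import *
where()"
```

```text
eef_pos: [556.3, 110.0, 114.2]
contact_force: [-1.1, -0.2, -0.8]
grasp_force: 0.3
eef_pos: [560.3, 109.6, 114.3]
contact_force: [0.2, -0.8, -0.1]
grasp_force: 0.5
t 3.23 chest -41.5 105.3 z 114.3 F [ 0.2 -0.8 -0.1] op -0.001
```

```bash
for i in 1 2 3; do python3 -m inch '[[[0,0.01,0,0,0,0],[0,0.015,0,0,0,0],[0,0.015,0,0,0,0]]]' | grep -E 'pos|force'; done
```

```text
eef_pos: [561.1, 109.5, 114.1]
contact_force: [-9.5, 1.8, 4.8]
grasp_force: 4.8
eef_pos: [561.3, 109.4, 113.9]
contact_force: [-19.8, 3.1, 13.9]
grasp_force: 10.3
eef_pos: [561.4, 109.3, 113.8]
contact_force: [-31.4, 6.6, 22.9]
grasp_force: 16.1
```

The hatch is against its hard stop: the force climbs to 31 N with no motion. I'll back off, lift, set the finger spacing to 60.5 mm (opening ≈ 0.54) and move over.

```bash
python3 -m inch '[[[0,-0.12,0,0,0,0],[0,-0.15,-0.05,0,0,0],[0,-0.15,-0.25,0,0,0],[0,-0.15,-0.4,0,0,0],[0,-0.15,-0.4,0,0,0],[0,-0.15,-0.4,0,0,0]]]' 0.08 60
python3 -c "
from h import *
where();print(rel(-7,-103,190))"
```

```text
clock: 4.48
eef_pos: [541.2, 112.2, 196.8]
tcp_rot: [3.136, -0.002, 1.465]
contact_force: [-1.1, 0.5, -1.2]
opening: 0.54
grasp_force: 0.0
t 4.48 chest -60.8 105.8 z 196.8 F [-1.1  0.5 -1.2] op 0.54
[-1.045e+00  2.640e-01  3.400e-02  2.000e-03 -1.000e-03  1.000e-03]
```

```bash
python3 -m inch '[[[-1,0.264,0,0,0,0],[-1,0.264,0,0,0,0],[-1,0.264,0,0,0,0],[-1,0.264,0,0,0,0],[-1,0.264,0,0,0,0],[-1,0.264,0,0,0,0],[-1,0.264,0,0,0,0],[-1,0.264,0,0,0,0]]]'
python3 -c "
from h import *
import cv2
where();print(rel(-7,-103,160))
cv2.imwrite('pics/s2.png',cv2.resize(r.grab_frame('side')[120:270,210:380,::-1],(680,600),interpolation=3))
cv2.imwrite('pics/t2.png',cv2.resize(r.grab_frame('top')[130:260,195:345,::-1],(690,598),interpolation=3))"
```

```text
clock: 5.15
eef_pos: [569.9, -92.5, 193.2]
tcp_rot: [-3.14, -0.0, 1.464]
contact_force: [-0.7, 0.3, -0.8]
opening: 0.539
grasp_force: 0.0
t 5.15 chest -9.7 -94.6 z 193.2 F [-0.7  0.3 -0.8] op 0.539
[-0.042  0.014  0.166 -0.001 -0.     0.001]
```

View pics/s2.png

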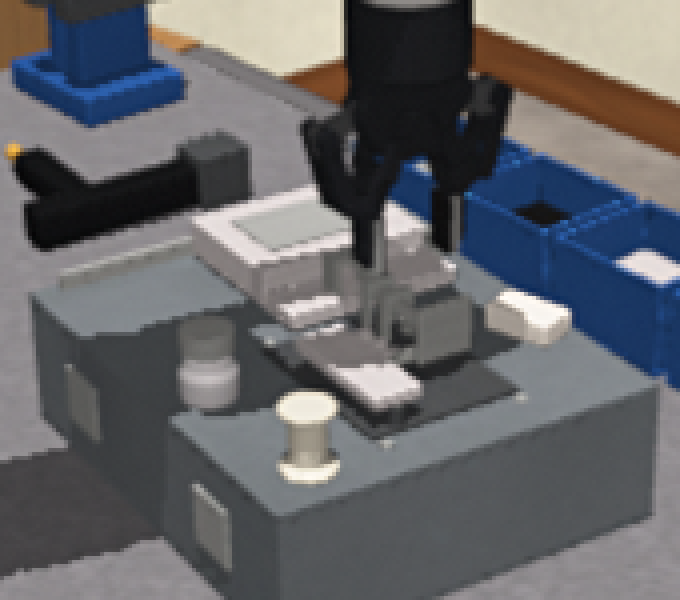

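View pics/t2.png

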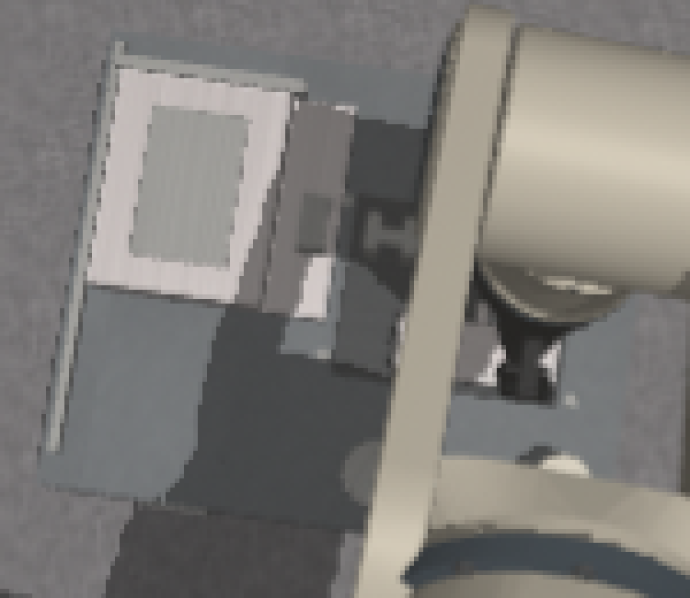

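The hatch sits against the back stop, with its front edge now at about (88,285)–(240,303) in the crop. The two fingers hang over the catch and the tab line, with tips at about (370,268) and (448,250) in the side crop. Next I'll descend behind the tab.

```bash
python3 -m inch '[[[-0.042,0.014,0,0,0,0],[-0.042,0.014,0.1,0,0,0],[-0.042,0.014,0.2,0,0,0],[-0.042,0.014,0.3,0,0,0],[-0.042,0.014,0.31,0,0,0],[-0.042,0.014,0.31,0,0,0]]]'
python3 -c "
from h import *
import cv2
where()
cv2.imwrite('pics/s3.png',cv2.resize(r.grab_frame('side')[170:270,230:350,::-1],(720,600),interpolation=3))"
```

```text
clock: 5.75
eef_pos: [571.7, -100.7, 131.4]
tcp_rot: [-3.139, -0.0, 1.466]
contact_force: [0.4, -0.2, 0.6]
opening: 0.54
grasp_force: 0.0
t 5.75 chest -7.1 -102.5 z 131.4 F [ 0.4 -0.2  0.6] op 0.54
```

View pics/s3.png

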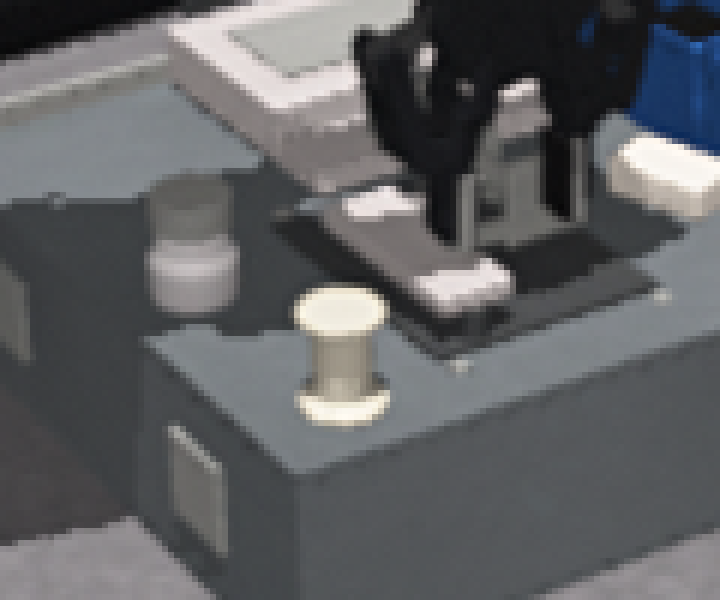

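The front fingertip hovers over the catch at about (450,245). The rear one is beside the tab at about (565,215), in front of its right face, so it is well placed. Now I'll press with force feedback.

```bash
for i in 1 2; do python3 -m inch '[[[0,0,0.01,0,0,0],[0,0,0.02,0,0,0],[0,0,0.025,0,0,0],[0,0,0.025,0,0,0]]]' | grep -E 'pos|contact'; done
```

```text
eef_pos: [572.6, -101.3, 127.7]
contact_force: [-0.2, -0.8, -0.3]
eef_pos: [572.6, -101.3, 122.4]
contact_force: [-0.2, 0.9, 4.9]
```

```bash
for i in 1 2 3; do python3 -m inch '[[[0,0,0.01,0,0,0],[0,0,0.015,0,0,0],[0,0,0.015,0,0,0]]]' | grep -E 'pos|contact'; done
```

```text
eef_pos: [572.6, -101.4, 119.5]
contact_force: [-0.7, 0.6, 5.6]
eef_pos: [572.6, -101.4, 116.6]
contact_force: [-1.9, -0.5, 6.3]
eef_pos: [572.6, -101.4, 113.7]
contact_force: [-0.6, -0.3, 7.2]
```

```bash
for i in 1 2; do python3 -m inch '[[[0,0,0.005,0,0,0],[0,0,0.01,0,0,0],[0,0,0.01,0,0,0]]]' | grep -E 'pos|contact'; done
```

```text
eef_pos: [572.6, -101.4, 111.8]
contact_force: [-1.0, 0.4, 8.2]
eef_pos: [572.8, -101.5, 111.0]
contact_force: [-5.1, 1.1, 19.6]
```

The catch is at its bottom stop, at z ≈ 111. I'll ease off about 1.5 mm and slide the bolt.

```bash
python3 -m inch '[[[0,0,-0.007,0,0,0],[0.01,0,-0.007,0,0,0],[0.025,0,-0.007,0,0,0],[0.04,0,-0.007,0,0,0],[0.055,0,-0.007,0,0,0],[0.07,0,-0.007,0,0,0]]]'
python3 -c "
from h import *
where()"
```

```text
clock: 8.22
eef_pos: [574.6, -88.8, 111.6]
tcp_rot: [3.14, 0.002, 1.466]
contact_force: [-0.7, -8.8, 9.6]
opening: 0.542
grasp_force: 5.5
t 8.22 chest -5.5 -90.3 z 111.6 F [-0.7 -8.8  9.6] op 0.542
```

```bash
python3 -m inch '[[[0.015,0,0,0,0,0],[0.03,0,0,0,0,0],[0.045,0,0,0,0,0],[0.06,0,0,0,0,0]]]'
python3 -c "
from h import *
where()"
```

```text
clock: 8.55
eef_pos: [576.0, -76.9, 111.7]
tcp_rot: [3.139, 0.002, 1.466]
contact_force: [-0.4, -8.0, 8.2]
opening: 0.542
grasp_force: 5.5
t 8.55 chest -5.4 -78.3 z 111.7 F [-0.4 -8.   8.2] op 0.542
```

It is sliding steadily at about 8 N, with the catch held at about 11.5 mm. Expected end is near chest y ≈ −51.

```bash
python3 -m inch '[[[0.015,0,0,0,0,0],[0.03,0,0,0,0,0],[0.045,0,0,0,0,0],[0.06,0,0,0,0,0],[0.075,0,0,0,0,0],[0.09,0,0,0,0,0]]]' >/dev/null
python3 -c "
from h import *
where()"
for i in 1 2; do python3 -m inch '[[[0.01,0,0,0,0,0],[0.02,0,0,0,0,0],[0.02,0,0,0,0,0]]]' | grep -E 'pos|contact'; done
```

```text
t 9.05 chest -5.3 -60.3 z 111.6 F [ 0.3 -8.5  7.8] op 0.54
eef_pos: [578.6, -54.6, 111.7]
contact_force: [0.3, -5.9, 8.2]
eef_pos: [578.9, -51.3, 111.7]
contact_force: [-0.2, -11.5, 7.2]
```

```bash
for i in 1 2; do python3 -m inch '[[[0.01,0,0,0,0,0],[0.015,0,0,0,0,0],[0.015,0,0,0,0,0]]]' | grep -E 'pos|contact'; done
python3 -c "
from h import *
where()
import cv2
cv2.imwrite('pics/s4.png',cv2.resize(r.grab_frame('side')[170:270,230:350,::-1],(720,600),interpolation=3))"
```

```text
eef_pos: [578.9, -51.2, 111.8]
contact_force: [-1.9, -26.2, 9.4]
eef_pos: [579.0, -51.0, 111.9]
contact_force: [-4.1, -42.1, 9.7]
t 10.05 chest -5.3 -52.3 z 111.9 F [ -4.1 -42.1   9.7] op 0.538
```

View pics/s4.png

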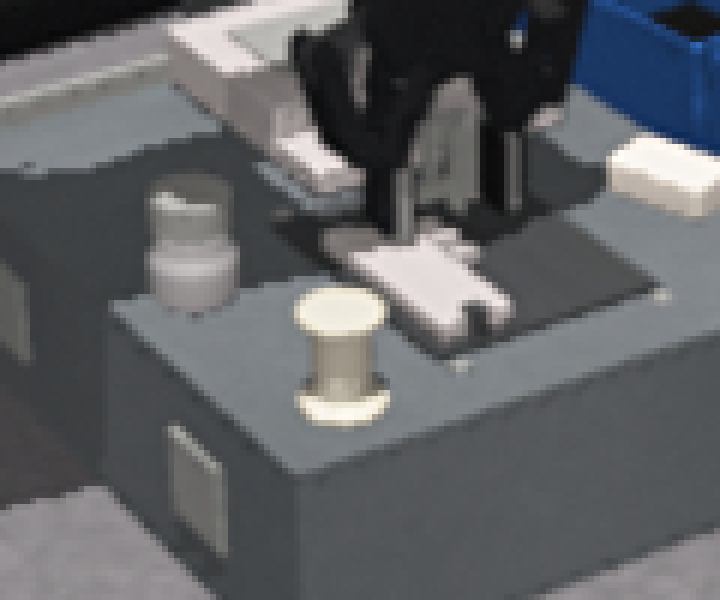

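The bolt is at its hard stop, at 42 N with no motion, and the catch is still down at (430,290). I'll unload sideways, then lift.

```bash
python3 -m inch '[[[-0.03,0,0,0,0,0],[-0.06,0,0,0,0,0],[-0.075,0,0,0,0,0],[-0.075,0,-0.03,0,0,0],[-0.075,0,-0.1,0,0,0],[-0.075,0,-0.25,0,0,0],[-0.075,0,-0.4,0,0,0]]]'
python3 -m inch '[[[-0.5,-0.5,-0.8,0,0,0],[-0.5,-0.5,-0.8,0,0,0],[-0.5,-1,-0.8,0,0,0],[-0.5,-1,-0.8,0,0,0],[-0.5,-1,-0.8,0,0,0],[-0.5,-1,-0.8,0,0,0],[-0.5,-1,-0.8,0,0,0],[-0.5,-1,-0.8,0,0,0]]]' 
python3 -m inch '[[[-0.8,0,0,0,0,0],[-0.8,0,0,0,0,0],[-0.8,0,0,0,0,0],[-0.8,0,0,0,0,0],[-0.8,0,0,0,0,0],[-0.8,0,0,0,0,0]]]'
python3 -c "
from h import *
where()
import cv2
a=cv2.resize(r.grab_frame('side')[165:265,220:340,::-1],(720,600),interpolation=3)
cv2.imwrite('pics/s5.png',a)
cv2.imwrite('pics/t5.png',cv2.resize(r.grab_frame('top')[130:260,195:345,::-1],(690,598),interpolation=3))"
```

```text
clock: 10.68
eef_pos: [575.8, -58.5, 190.4]
tcp_rot: [-3.138, 0.0, 1.465]
contact_force: [1.0, 0.5, 0.9]
opening: 0.545
grasp_force: 0.0
clock: 11.35
eef_pos: [364.6, -137.8, 353.6]
tcp_rot: [3.138, 0.002, 1.464]
contact_force: [1.0, -1.5, 0.8]
opening: 0.536
grasp_force: 0.0
clock: 11.85
eef_pos: [350.4, -297.3, 349.7]
tcp_rot: [-3.14, -0.001, 1.462]
contact_force: [0.4, 0.7, -0.4]
opening: 0.539
grasp_force: 0.0
t 11.85 chest -205.5 -322.2 z 349.7 F [ 0.4  0.7 -0.4] op 0.539
```

View pics/t5.png

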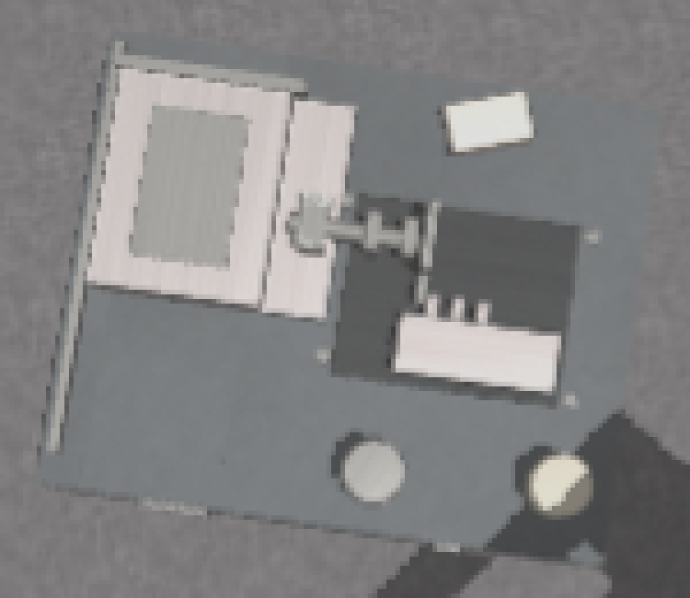

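The rod now passes through the keeper at (310,230). The tab moved from x ≈ 506 to 430 px, about 45 mm. The catch is back at its original pixels, so it is up. The jar, spool and chalk haven't moved.

```bash
python3 -c "
from rig import r
print(r.sign_off())"
```

```text
the job is handed in; nothing more can be done
None
```

The job is handed in: the hatch is fully shut, the bolt is home in the keeper, the catch was held down for the whole slide and has sprung back up, and the jar, spool and chalk on the chest are where they were.

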